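# Hang the utensil caddy on its stud

### The arm

A 7-joint arm with a two-finger parallel gripper is mounted at the origin on a cart in front of the work surface, level with it; the furniture and walls round the work are solid. World frame = base frame: x ahead of the robot, y to its left, z up, the work surface at z = 0. Lengths are in m, angles in rad, forces in N, time in s.
With the tool pointing down it reaches from about 0.425 to 0.875 m from the base axis. Payload 4.7 kg.
Tool frame: the origin (TCP) lies midway between the tips of the shut fingers; the grasp point (between the pads) lies 19 mm behind it; z points along the fingers, y is the line along which they close (so a half turn about z gives the same grasp; the last joint's range is limited). The gripper opens to 87 mm and grips with 3 to 60 N. Pads are 19 mm wide; open, the fingers measure 117 mm over their backs; the gripper's body (75 mm by 190 mm) begins 51 mm behind the grasp point.
Start: joints at [1.276, 0.321, -0.07, 1.45, 0.023, 1.371, -0.057], TCP at [0.198, -0.619, 0.223] pointing down, gripper open.
Joint ranges: [-2.86, 2.86], [-0.3, 2.09], [-1.38, 1.24], [0.06, 2.45], [-1.56, 4.7], [0.09, 2.05], [-2.69, 2.69]. Speed limits (rad/s): [2.57, 2.57, 3.14, 3.14, 3.14, 3.14, 3.14].

### API

Orientations are given as a rotation vector (axis times angle).
In Python, from bench import ctrl gives the robot as it stands. The module is installed in compiled form; this text tells all that it offers.
- The arm moves only by the shell command python3 -m handwheel 'ROWS' [FORCE]. ROWS is JSON, a list of rows, each a list of 7 numbers: the finger opening in m, from 0 to 0.087, then the shift along the tool's x, y, z in m, then the turn, a rotation vector about the tool's x, y, z in degrees. A call has 1 to 12 rows; each row shifts and turns the commanded pose from where the row before left it, along the tool's axes as they then stand; what a row does not reach is not made up. A row lasts 1/8 s, in which the tool goes at most 62.5 mm and 10.7 degrees, less where a joint would pass 70% of its speed; a pose out of reach is approached as far as the arm can. A call is refused whole if a number of a shift passes 0.0625 or a number of a turn 10.7, either way. A call with a gripper value outside its range is refused whole. The fingers move at their own pace and stop on an object; FORCE is the grip in N (left out, the last holds). Time passes only in rows, so rows that do not move let the fingers close. It gives the time, the measured TCP pose, the force, the opening and the grip force at its end, in the units of the state.
- ctrl.get_state(): the state, without advancing time (a new reading comes with each control period).
- ctrl.get_image(name): name is "scene" or "top" or "wrist"; returns (picture, depth): 400x640x3 uint8, blue, green, red; 400x640 float32, m along the optical axis (not along the pixel's ray), 0 where there is no reading.
- ctrl.camera_info(name): a dict with "intrinsics" (3x3 intrinsics, pixels), "R" (3x3) and "t" (3): a world point X has camera coordinates R X + t. Camera axes: x right, y down, z forward; pixel columns grow to the right and rows downward; lengths in m; the calibration is good to about 2 mm. The wrist camera is an equidistant fisheye: a pixel r from the principal point sees the ray r / f radians off the axis. A picture is of the moment at which its call begins: read the wrist's pose just before it. camera_info takes no time and is no camera call; for the wrist camera it gives the pose at the moment of the call.
- ctrl.close_job(): hands the job in; it is judged then, once.
The state is a dict: "time": time; "joint_positions": joint angles; "qd": joint speeds; "joint_torque": joint torques, N m; "position": TCP position; "tool_rot": TCP orientation; "ft_force": force on the tool from outside, world axes, zero at the start; "torque": the same for the moment, N m; "grip_width": opening from 0.0 (shut) to 1.0 (fully open); "grip_force": force on a finger pad.
Only numpy, scipy, OpenCV 4.12 (cv2) and the standard library are available. Lean on these libraries where they do the work, as an engineer would, in place of code of your own. Each camera call takes 0.05 s, during which the arm holds its last target. There are 200 camera calls.

### The job

Hang the small metal utensil caddy on the wooden board: press the large end of the keyhole in its back wall over the head of the steel stud until its back is flush with the board, then slide the caddy straight down until the stud is fully home in the top of the narrow slot, and let go. Go gently: feel for the stud rather than ramming the caddy against it, and leave everything else on the worktop where it stands.

Things in the scene. Friction and masses are not known exactly. Their poses are not given: they have to be found in the camera images.
- caddy: Open-topped empty metal caddy, an upright box 50 mm deep (x), 64 mm wide (y), 100 mm tall, 0.17 to 0.3 kg, standing on the worktop. Origin: centre of its underside; z up; +x points out of its back wall (away from the robot), whose outer face is at x = 25 mm; it is 5 mm thick and has the keyhole. Grip it across the two side walls (along y, 64 mm apart) near the rim, some 80 mm up.
- caddy_hole (a point): Centre of the keyhole's large end on the back wall's outer face, (25, 0, 54) mm in the caddy's frame (axes as the caddy's). The large end is eight-sided, 19 mm wide and 21 mm tall; 45 degree shoulders lead up into a slot 9 mm wide that ends 79 mm above the underside.
- caddy_seat (a point): Where the stud's axis lies when the caddy is fully home: in the slot's top, on the back wall's outer face, (25, 0, 76) mm in the caddy's frame, 22 mm above caddy_hole. Inside the caddy, ramps beside the slot, 0 to 3 mm thick from 66 to 86 mm up, tighten under the stud's head.
- board: Fixed upright wooden board on the worktop, 240 mm wide (y), 18 mm thick (x), 150 mm tall, with a foot behind. Front looks to its -x. Origin: centre of the panel's underside. Its steel stud sticks out of the front: shank 6 mm across and 6.5 mm long, then a flat round head 16 mm across, 5 mm thick, front 11.5 mm off the face.
- board_mark (a point): Middle of the stud's level track on the board's front face, 125 mm up; axes as the board's (x into it, y along it). The stud is clamped at this height, 0 to 18 mm to either side along y: not measured, find it by feel or sight. A spring (4 N plus 2.5 N per mm) holds its head back: sliding down to the seat takes 5 to 15 N of push; stop there; friction then holds the caddy.
- spice_b: Bystander: spice jar with a black cap, 41 mm across, 105 mm tall. Origin: centre of its underside. Leave it where it is.
- salt_shaker: Bystander: glass salt shaker, 44 mm across, 90 mm tall. Origin: centre of its underside. Leave it where it is.
- timer: Bystander: round kitchen timer, 62 mm across, 48 mm tall. Origin: centre of its underside. Leave it where it is.
- tea_light: Bystander: tea light in a metal cup, 38 mm across, 16 mm tall. Origin: centre of its underside. Leave it where it is.
- mug_b: Bystander: mug with a handle, 83 x 113 mm, 93 mm tall. Origin: centre of its underside. Leave it where it is.
- tumbler: Bystander: drinking glass, 81 mm across, 93 mm tall. Origin: centre of its underside. Leave it where it is.

How it is judged:
By the outcome, as a careful person would: the job done as asked, in the order asked, and still so for the second after the job is handed in, with the robot touching nothing.
It also fails if it takes over 64 s, if anything falls off the work surface, if the arm or the gripper's body presses on something with over 40 N, if the wrist force passes 120 N, or if a joint passes its speed limit or range.

## Working session

There is one attempt and no reset: what is moved stays moved. The work goes in short steps, Python scripts to look and compute and a shell command to move; the robot and the scene stay as the last step left them, time stands still between calls to the robot, and variables do not carry over. Pictures are saved under pics/ and viewed, at most 10 in all, crops included, and the job is handed in when it is done.

```bash
mkdir -p pics; cat > h.py <<'E'
import numpy as np, cv2
from bench import ctrl
from scipy.spatial.transform import Rotation as R
def grab(n):
    i=ctrl.camera_info(n); im,d=ctrl.get_image(n); return im,d,i
def pts(d,i):
    K=np.array(i["intrinsics"]);v,u=np.mgrid[:d.shape[0],:d.shape[1]]
    c=np.stack([(u-K[0,2])/K[0,0]*d,(v-K[1,2])/K[1,1]*d,d],-1)
    return (c-np.array(i["t"]).ravel())@np.array(i["R"])
E
python3 - <<'E'
from h import *
for n in("scene","top"):
    im,d,i=grab(n); cv2.imwrite(f"pics/{n}0.png",im); np.savez(f"{n}0.npz",im=im,d=d,K=i["intrinsics"],R=i["R"],t=i["t"])
    print(n,np.round(i["R"],3).tolist(),np.round(i["t"],3).tolist(),np.round(i["intrinsics"],1).tolist(),(d>0).mean())
s=ctrl.get_state();print(s)
E
```

```text
scene [[-0.477, -0.879, -0.017], [-0.636, 0.359, -0.684], [0.607, -0.315, -0.729]] [0.258, 0.396, 0.999] [[428.8, 0.0, 319.8], [0.0, 428.8, 204.1], [0.0, 0.0, 1.0]] 0.9960234375
top [[-0.059, -0.998, -0.002], [-0.977, 0.058, -0.206], [0.205, -0.01, -0.979]] [0.036, 0.481, 1.255] [[428.6, 0.0, 320.7], [0.0, 428.6, 198.3], [0.0, 0.0, 1.0]] 0.99572265625
{'time': 0.1, 'joint_positions': array([ 1.2761101 ,  0.32174185, -0.07009827,  1.45155999,  0.02259351,
        1.37082754, -0.05691649]), 'qd': array([ 9.27168452e-04, -2.68390881e-03,  9.03765137e-04, -1.94727895e-03,
       -2.49200585e-05, -4.91320893e-04, -3.52515253e-04]), 'joint_torque': array([-9.36334982e-05, -4.92574167e+01, -4.05813837e-01, -3.13396561e+01,
       -6.41683233e-02,  3.95421032e-02,  5.58198872e-05]), 'position': array([ 0.19734501, -0.6187829 ,  0.22157206]), 'tool_rot': array([-3.10252450e+00, -4.82887806e-01,  5.53453001e-04]), 'ft_force': array([-0.31670964,  1.24318307, -0.66813499]), 'torque': array([-0.00887024,  0.00703661, -0.01795051]), 'grip_force': 0.0, 'grip_width': 1.0004597016836794}
```

View pics/scene0.png

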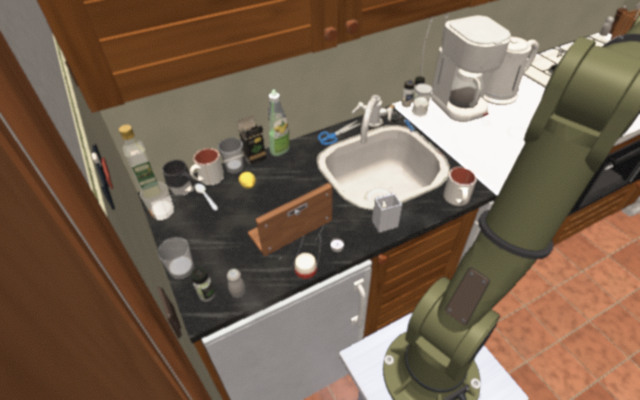

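View pics/top0.png

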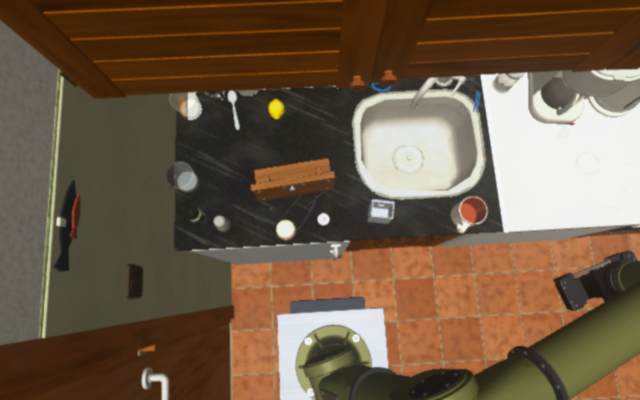

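The scene view shows the caddy near (386,212), and the board near (293,215) with the stud around (296,211). In the top view they are at (381,210) and (292,180). The timer and tea light stand between them, at (285,229) and (323,219).

```bash
python3 - <<'E'
from h import *
def load(n):
    f=np.load(n+"0.npz"); return f["im"],f["d"],pts(f["d"],dict(intrinsics=f["K"],R=f["R"],t=f["t"]))
im,d,P=load("top"); im2,d2,P2=load("scene")
def box(P,r,zlo,zhi):
    m=np.zeros(P.shape[:2],bool); m[r[1]:r[3],r[0]:r[2]]=1
    return P[m&(P[...,2]>zlo)&(P[...,2]<zhi)]
for nm,Q,r in(("top",P,(362,190,400,230)),("scene",P2,(365,185,408,238))):
    q=box(Q,r,0.085,0.115); rc=cv2.minAreaRect(q[:,:2].astype(np.float32)); print(nm,"caddy rim",len(q),rc,np.median(q[:,2]),cv2.boxPoints(rc).tolist())
    q=box(Q,r,0.015,0.115); print(cv2.minAreaRect(q[:,:2].astype(np.float32)))
for nm,Q,r in(("top",P,(245,155,340,205)),("scene",P2,(245,180,340,255))):
    q=box(Q,r,0.143,0.16); rc=cv2.minAreaRect(q[:,:2].astype(np.float32)); print(nm,"board top",len(q),rc,np.median(q[:,2]),cv2.boxPoints(rc).tolist())
# front face from scene
q=box(P2,(250,185,335,250),0.03,0.14); print("face",len(q),q.min(0),q.max(0))
for nm,Q,r in(("timer",P,(270,215,300,242)),("tea",P,(314,210,332,228)),("mug",P,(445,190,492,235)),("salt",P,(210,212,232,234))):
    q=box(Q,r,0.008,0.13); print(nm,cv2.minAreaRect(q[:,:2].astype(np.float32)),q[:,2].max())
c=cv2.resize(im2[170:260,240:415],None,fx=4.5,fy=4.5,interpolation=cv2.INTER_CUBIC); cv2.imwrite("pics/c1.png",c)
E
```

```text
top caddy rim 148 ((0.4299194812774658, -0.16896364092826843), (0.06495805084705353, 0.051377713680267334), 81.17010498046875) 0.09841174592822538 [[0.3995495140552521, -0.1971144676208496], [0.450318306684494, -0.20500102639198303], [0.46028944849967957, -0.14081281423568726], [0.4095206558704376, -0.13292625546455383]]
((0.4298418462276459, -0.16878542304039001), (0.06528642028570175, 0.0515858456492424), 81.17010498046875)
scene caddy rim 249 ((0.431203156709671, -0.16587871313095093), (0.06521812826395035, 0.05707995593547821), 80.6118392944336) 0.09467085008740891 [[0.3977261781692505, -0.19339551031589508], [0.45404160022735596, -0.2027065008878708], [0.46468013525009155, -0.13836191594600677], [0.4083647131919861, -0.12905092537403107]]
((0.4314265847206116, -0.16630689799785614), (0.06582940369844437, 0.05764106288552284), 80.19366455078125)
top board top 539 ((0.51656174659729, 0.08528866618871689), (0.019539520144462585, 0.23900102078914642), 5.951749324798584) 0.14937561755358586 [[0.4944535493850708, 0.20313197374343872], [0.5192357301712036, -0.03458072617650032], [0.538
[... 318 characters left out ...]
5425512790679932, -0.029994308948516846], [0.5167508125305176, 0.2077661156654358]]
face 1923 [ 0.49585521 -0.03326298  0.03001335] [0.763494   0.20735926 0.139933  ]
timer ((0.39695870876312256, 0.12086006999015808), (0.0604759119451046, 0.05923038348555565), 63.73812484741211) 0.05427082453373502
tea ((0.42425426840782166, 0.003503035753965378), (0.03642328083515167, 0.03590749576687813), 43.278465270996094) 0.020505659098997937
mug ((0.41879719495773315, -0.43365049362182617), (0.1363554447889328, 0.08483139425516129), 0.5894785523414612) 0.09770471455422902
salt ((0.42319634556770325, 0.3132586181163788), (0.043694641441106796, 0.04072728380560875), 86.21683502197266) 0.09204422072533106
```

View pics/c1.png

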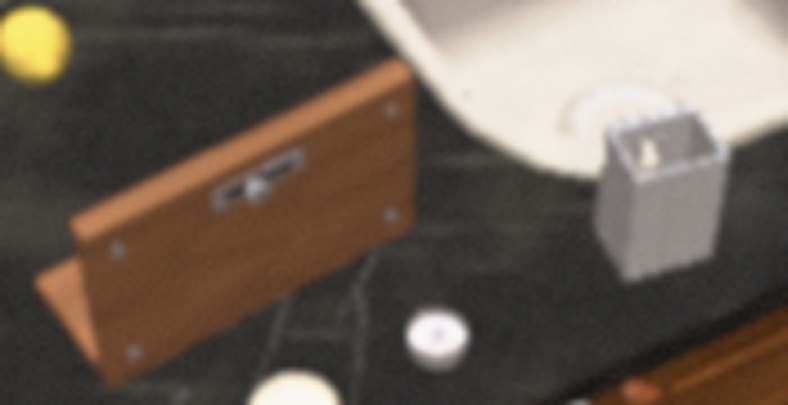

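The crop shows the stud head at about (258,187), which is scene pixel (297,211.6). Its dark track runs from (213,198) to (303,157), and the caddy is upright with its rim at 100 mm.

```bash
cat >> h.py <<'E'
def go(p,yaw):
    """shift (tool axes, mm) and turn (tool axes, deg) to TCP p, pointing down, tool x at yaw deg"""
    s=ctrl.get_state(); T=R.from_rotvec(s["tool_rot"])
    G=R.from_euler("z",yaw,degrees=True)*R.from_euler("x",180,degrees=True)
    print("at",np.round(s["position"],4),"shift mm",np.round(T.inv().apply(np.array(p)-s["position"])*1000,1),"turn",np.round(np.degrees((T.inv()*G).as_rotvec()),2),"F",np.round(s["ft_force"],1),"t",round(s["time"],2),"w",round(s["grip_width"]*87,1),"gf",round(s["grip_force"],1))
def state(): go(ctrl.get_state()["position"],5.95)
BY=np.radians(5.95); BX=np.array([np.cos(BY),np.sin(BY),0]); BYV=np.array([-np.sin(BY),np.cos(BY),0])
E
python3 - <<'E'
from h import *
for n in("scene","top"):
    f=np.load(n+"0.npz");P=pts(f["d"],dict(intrinsics=f["K"],R=f["R"],t=f["t"]))
    Q=P-np.array([.5175,.0865,0]); x=Q@BX;y=Q@BYV;z=Q[...,2]
    m=(abs(y)<.11)&(z>.03)&(z<.14)&(abs(x)<.03)
    fx=np.median(x[m]);print(n,"face x",fx,m.sum())
    h=m&(abs(z-.125)<.02)&(x<fx-.005)&(abs(y)<.04)
    print("head",h.sum(),x[h].mean()if h.any()else 0,y[h].mean(),z[h].mean(),np.argwhere(h).mean(0))
    A=np.c_[y[m&(x>fx-.004)],np.ones((m&(x>fx-.004)).sum()),z[m&(x>fx-.004)]];print(np.linalg.lstsq(A,x[m&(x>fx-.004)],rcond=None)[0])
    K=f["K"]
    def ray(u,v,off):
        d=f["R"].T@np.array([(u-K[0,2])/K[0,0],(v-K[1,2])/K[1,1],1]);c=-f["R"].T@f["t"].ravel()
        s=((np.array([.5175,.0865,0])+BX*(fx-off)-c)@BX)/(d@BX);p=c+s*d-np.array([.5175,.0865,0]);return np.round([p@BYV,p[2]],4)
    if n=="scene":
        for c,o in(((258,187),.0115),((213,198),0),((303,157),0)):print(c,ray(c[0]/4.5+240,c[1]/4.5+170,o))
    else: print(ray(291.5,188,.0115))
go([.4305,-.1675,.20],-8.8)
E
```

```text
scene face x -0.005858551582456139 1719
head 20 -0.017260215689373717 0.0062663273888990565 0.12752166340484766 [212.75 296.95]
[-0.00282184 -0.00568844 -0.00154184]
(258, 187) [0.0048 0.1316]
(213, 198) [0.0303 0.1275]
(303, 157) [-0.0353  0.1235]
top face x -0.009485087311203745 645
head 13 -0.019321352559175366 0.003987173035235283 0.1299305079677007 [189. 292.]
[-0.00295393 -0.00957     0.00107787]
[0.0043 0.1497]
at [ 0.1973 -0.6188  0.2216] shift mm [ 359.3 -359.    22.2] turn [-0.1   0.03 26.49] F [-0.3  1.2 -0.7] t 0.1 w 87.0 gf 0.0
```

```bash
python3 -m handwheel '[[0.087,0,0,0,0,0,8.83],[0.087,0,0,0,0,0,8.83],[0.087,0,0,0,0,0,8.83],[0.087,0.018,-0.0535,0.0024,0,0,0],[0.087,0.018,-0.0535,0.0024,0,0,0],[0.087,0.018,-0.0535,0.0024,0,0,0],[0.087,0.018,-0.0535,0.0024,0,0,0],[0.087,0.018,-0.0535,0.0024,0,0,0],[0.087,0.018,-0.0535,0.0024,0,0,0],[0.087,0.018,-0.0535,0.0024,0,0,0],[0.087,0.018,-0.0535,0.0024,0,0,0],[0.087,0.018,-0.0535,0.0024,0,0,0]]'
python3 - <<'E'
from h import *
im,d,i=grab("wrist"); cv2.imwrite("pics/w1.png",im); print(i, (d>0).mean())
np.savez("w1.npz",im=im,d=d,K=i["intrinsics"],R=i["R"],t=i["t"])
go([.4305,-.1675,.20],-8.8)
E
```

```text
time: 1.6
position: [0.4316, -0.1665, 0.2007]
tool_rot: [3.132, -0.241, -0.0]
ft_force: [0.2, -0.2, 0.2]
grip_width: 0.998
grip_force: 0.0
{'intrinsics': array([[309.70691629,   0.        , 318.27052845],
       [  0.        , 309.70691629, 197.61587165],
       [  0.        ,   0.        ,   1.        ]]), 'R': array([[-1.52929290e-01, -9.88237027e-01,  4.59689490e-04],
       [-9.50273815e-01,  1.47182157e-01,  2.74439592e-01],
       [-2.71279024e-01,  4.15330212e-02, -9.61604232e-01]]), 't': array([-0.09896207,  0.407953  ,  0.49286616])} 0.98791015625
at [ 0.4351 -0.1578  0.2007] shift mm [-3.2 10.2  0.7] turn [-0.26 -0.08  0.59] F [3.2 6.4 0.2] t 1.65 w 87.5 gf 0.0
```

View pics/w1.png

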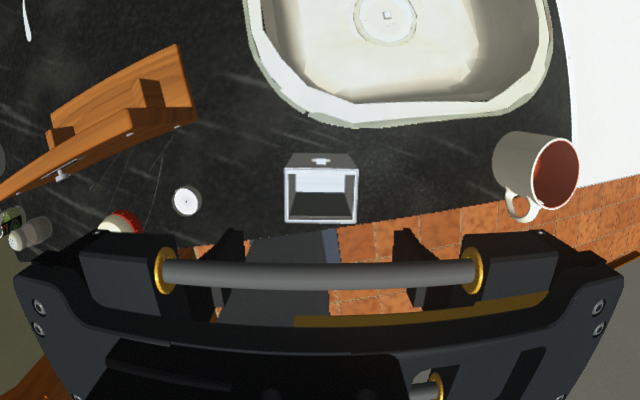

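The wrist view shows the caddy rim with corners near (285,168), (358,168), (355,222) and (286,222), between the fingers. The board and stud are at left, with the stud near (62,176).

```bash
cat >> h.py <<'E'
def wpts(d,i):
    K=np.array(i["intrinsics"]);v,u=np.mgrid[:d.shape[0],:d.shape[1]]
    a=(u-K[0,2])/K[0,0];b=(v-K[1,2])/K[1,1];r=np.hypot(a,b)+1e-9;k=np.tan(np.minimum(r,1.5))/r
    c=np.stack([a*k*d,b*k*d,d],-1)
    return (c-np.array(i["t"]).ravel())@np.array(i["R"])
E
python3 - <<'E'
from h import *
im,d,i=grab("wrist"); np.savez("w2.npz",im=im,d=d,K=i["intrinsics"],R=i["R"],t=i["t"])
P=wpts(d,i)
m=np.zeros(d.shape,bool);m[140:240,260:380]=1
q=P[m&(P[...,2]>.09)&(P[...,2]<.11)];rc=cv2.minAreaRect(q[:,:2].astype(np.float32));print(len(q),np.median(q[:,2]),rc,cv2.boxPoints(rc).tolist())
m[:]=0;m[165:260,120:215]=0
Q=P-np.array([.5175,.0865,0]);x=Q@BX;y=Q@BYV;z=Q[...,2]
for n,mm in(("top",(abs(z-.15)<.004)&(abs(x)<.03)&(abs(y)<.13)),):
    q=P[mm];rc=cv2.minAreaRect(q[:,:2].astype(np.float32));print(n,len(q),rc,cv2.boxPoints(rc).tolist())
h=(abs(z-.125)<.015)&(x<-.012)&(x>-.03)&(abs(y)<.04);print(h.sum(),np.median(x[h]),y[h].mean(),y[h].min(),y[h].max(),z[h].mean())
c=rc and (np.array(q[:,:2]).mean(0));go([.4305,-.1675,.061],-8.8)
E
```

```text
1364 0.09871563213313903 ((0.43337711691856384, -0.1701233685016632), (0.06469728797674179, 0.051236964762210846), 80.57772064208984) [[0.4028084874153137, -0.1978415846824646], [0.4533541798591614, -0.206229567527771], [0.46394574642181396, -0.14240515232086182], [0.4134000539779663, -0.13401716947555542]]
top 2965 ((0.5200139880180359, 0.08347837626934052), (0.0185998547822237, 0.23900996148586273), 6.115988731384277) [[0.4980347156524658, 0.2013123482465744], [0.5234992504119873, -0.036337241530418396], [0.541993260383606, -0.03435559570789337], [0.5165287256240845, 0.20329399406909943]]
77 -0.01572518534754196 6.795506525205729e-05 -0.006117763476044606 0.007732363370974762 0.12763296648344696
at [ 0.4336 -0.1614  0.2008] shift mm [ -2.3   6.8 139.8] turn [-0.13 -0.03  0.62] F [ 0.4  0.3 -1.1] t 1.7 w 87.0 gf 0.0
```

```bash
python3 -m handwheel '[[0.087,-0.001,0.0075,0.04,0,0,0.6],[0.087,0,0,0,0,0,0],[0.087,0,0,0,0,0,0]]'
cat > m.py <<'E'
from h import *
im,d,i=grab("wrist")
P=wpts(d,i)
m=np.zeros(d.shape,bool);m[130:280,240:400]=1
q=P[m&(P[...,2]>.09)&(P[...,2]<.11)];rc=cv2.minAreaRect(q[:,:2].astype(np.float32));print(len(q),np.median(q[:,2]),rc)
c=np.array(rc[0]);go([*c,.061],-9.1)
E
python3 m.py
```

```text
time: 2.08
position: [0.4293, -0.1757, 0.1617]
tool_rot: [-3.131, 0.258, -0.001]
ft_force: [0.7, -0.4, 0.0]
grip_width: 0.999
grip_force: 0.0
1946 0.09868729546980728 ((0.43380433320999146, -0.1694633662700653), (0.06564077734947205, 0.05083140730857849), 80.63538360595703)
at [ 0.4298 -0.1758  0.1622] shift mm [  2.8  -7.  101.2] turn [ 0.02 -0.09 -0.32] F [-0.5 -0.2  0.6] t 2.12 w 87.1 gf 0.0
```

```bash
python3 -m handwheel '[[0.087,0.002,-0.0065,0.01,0,0,0],[0.087,0,0,0.03,0,0,0],[0.087,0,0,0.03,0,0,0],[0.087,0,0,0.031,0,0,0],[0.087,0,0,0,0,0,0],[0.087,0,0,0,0,0,0],[0.06,0,0,0,0,0,0],[0.06,0,0,0,0,0,0],[0.06,0,0,0,0,0,0],[0.06,0,0,0,0,0,0]]' 25; python3 -c "from h import *;go([.4325,-.1688,.061],6.05)"
```

```text
time: 3.38
position: [0.4324, -0.1694, 0.0604]
tool_rot: [3.131, -0.257, 0.001]
ft_force: [-0.9, 1.3, 2.5]
grip_width: 0.733
grip_force: 25.0
at [ 0.4324 -0.1694  0.0604] shift mm [-0.  -0.6 -0.6] turn [ 1.000e-02 -3.000e-02 -1.545e+01] F [-0.9  1.3  2.5] t 3.38 w 63.7 gf 25.0
```

```bash
python3 -m handwheel '[[0.055,0,0,0,0,0,0],[0.055,0,0,-0.02,0,0,0],[0.055,0,0,-0.03,0,0,0],[0.055,0,0,-0.03,0,0,0],[0.055,0,0,0,0,0,-7.7],[0.055,0,0,0,0,0,-7.75],[0.055,0.0093,-0.05,0,0,0,0],[0.055,0.0093,-0.05,0,0,0,0],[0.055,0.0093,-0.05,0,0,0,0],[0.055,0.0093,-0.05,0,0,0,0],[0.055,0,-0.0509,0,0,0,0],[0.055,0,0,0,0,0,0]]' 50; python3 -m handwheel '[[0.055,0,0,0,0,0,0],[0.055,0,0,0,0,0,0]]'
python3 - <<'E'
from h import *
i=ctrl.camera_info("wrist");state()
ims=[]
for n in("scene","top","wrist"):
    im,d,i=grab(n); np.savez(n+"3.npz",im=im,d=d,K=i["intrinsics"],R=i["R"],t=i["t"]);ims.append(im)
a=cv2.resize(ims[0][165:265,235:385],None,fx=2.66,fy=2.66,interpolation=cv2.INTER_CUBIC)
b=cv2.resize(ims[1][150:250,220:370],(a.shape[1],a.shape[0]),interpolation=cv2.INTER_CUBIC)
w=ims[2][80:400,60:600];w=cv2.resize(w,(540,320))
c=np.zeros((600,800,3),np.uint8);c[:a.shape[0],:a.shape[1]]=a;c[:b.shape[0],400:400+b.shape[1]]=b[:, :400];c[275:595,:540]=w;cv2.imwrite("pics/c3.png",c)
E
```

```text
time: 4.88
position: [0.4415, 0.0884, 0.1395]
tool_rot: [-3.135, -0.178, 0.001]
ft_force: [0.8, -0.7, -2.3]
grip_width: 0.734
grip_force: 50.0
time: 5.12
position: [0.4426, 0.0825, 0.1395]
tool_rot: [3.137, 0.162, -0.001]
ft_force: [0.5, 0.9, -2.4]
grip_width: 0.728
grip_force: 50.0
at [0.4426 0.0825 0.1395] shift mm [0. 0. 0.] turn [ 0.02  0.05 -0.04] F [ 0.5  0.9 -2.4] t 5.12 w 63.4 gf 50.0
```

View pics/c3.png

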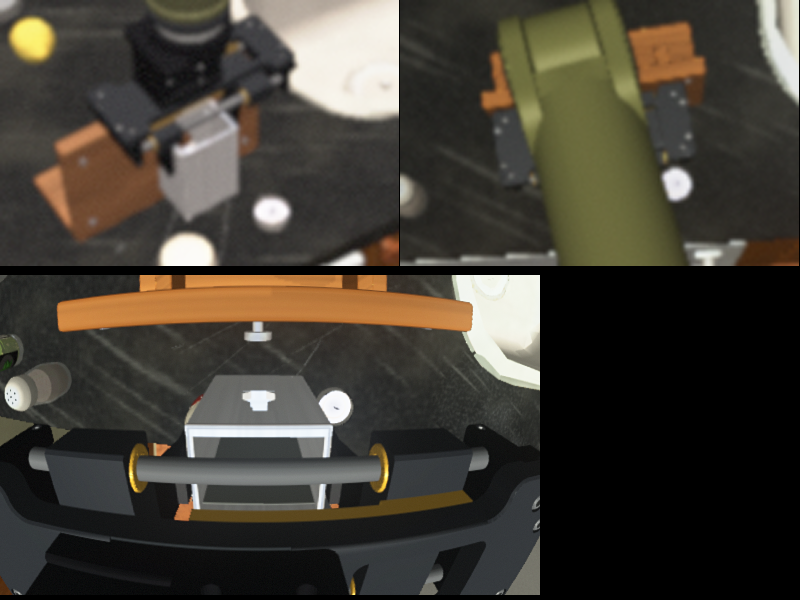

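The wrist view shows the stud head at wrist pixel (318,132) and the keyhole in the outer back wall at (318,205). They are almost exactly in line laterally. Next I measure both precisely.

```bash
cat > m2.py <<'E'
from h import *
import sys
def meas(f):
    d,im=f["d"],f["im"];P=wpts(d,f); s=ctrl.get_state()
    T=R.from_rotvec(s["tool_rot"]);Q=T.inv().apply((P-s["position"]).reshape(-1,3)).reshape(P.shape)*1000 # tool axes mm
    hsv=cv2.cvtColor(im,cv2.COLOR_BGR2HSV)
    m=np.zeros(d.shape,bool);m[100:190,285:350]=1
    h=m&(hsv[...,1]<60)&(hsv[...,2]>90)&(P[...,2]>.10)&(P[...,2]<.145)
    q=Q[h];print("stud pts",len(q),"mean",q.mean(0).round(1),"min",q.min(0).round(1),"max",q.max(0).round(1))
    bt=(abs(P[...,2]-.15)<.004)&(Q[...,0]>30)&(abs(Q[...,1])<95)&(Q[...,0]<130)
    q=Q[bt];e=[]
    for y in range(-90,90,10):
        k=q[(q[:,1]>=y)&(q[:,1]<y+10)]
        if len(k):e.append((y+5,k[:,0].min()))
    e=np.array(e);pf=np.polyfit(e[:,0],e[:,1],1);print("board front edge x at y=0",pf[1].round(1),"tilt deg",np.degrees(np.arctan(pf[0])).round(2))
    # caddy back face and hole
    K=f["K"]
    w=np.zeros(d.shape,bool);w[180:235,240:400]=1
    b=w&(hsv[...,1]<40)&(P[...,2]>.06)&(abs(Q[...,1])<31)&(Q[...,0]>18)&(Q[...,0]<34)
    q=Q[b];print("back face pts",len(q),"x med",np.median(q[:,0]).round(1),"y",q[:,1].min().round(1),q[:,1].max().round(1),"z",q[:,2].min().round(1),q[:,2].max().round(1))
    A=np.c_[q[:,1:],np.ones(len(q))];co=np.linalg.lstsq(A,q[:,0],rcond=None)[0];print("face x=a y+b z+c",co.round(3))
    hole=w&(Q[...,0]<co[2]-3.5+co[1]*Q[...,2])&(Q[...,0]>-20)&(abs(Q[...,1])<15)&(Q[...,2]>-5)&(Q[...,2]<60)
    rows,cols=np.nonzero(hole);print("hole px",len(rows),cols.mean() if len(rows) else 0,cols.min(initial=999),cols.max(initial=0),rows.min(initial=999),rows.max(initial=0))
E
python3 - <<'E'
from m2 import *
f=np.load("wrist3.npz");meas(f)
im=f["im"];cv2.imwrite("pics/w3c.png",cv2.resize(im[100:240,230:410],None,fx=4.2,fy=4.2,interpolation=cv2.INTER_CUBIC))
E
```

```text
Traceback (most recent call last):
  File "m2.py", line 4, in meas
    d,im=f["d"],f["im"];P=wpts(d,f); s=ctrl.get_state()
                          ~~~~^^^^^
  File "h.py", line 18, in wpts
    K=np.array(i["intrinsics"]);v,u=np.mgrid[:d.shape[0],:d.shape[1]]
               ~^^^^^^^^^^^^^^
KeyError: 'intrinsics is not a file in the archive'
```

```bash
sed -i 's/P=wpts(d,f)/P=wpts(d,dict(intrinsics=f["K"],R=f["R"],t=f["t"]))/' m2.py; python3 - <<'E'
from m2 import *
f=np.load("wrist3.npz")
im=f["im"];cv2.imwrite("pics/w3c.png",cv2.resize(im[100:240,230:410],None,fx=4.2,fy=4.2,interpolation=cv2.INTER_CUBIC))
meas(f)
E
```

```text
stud pts 555 mean [48.5  0.1 19.7] min [ 24.8 -21.5   6.5] max [66.8 20.9 39.7]
board front edge x at y=0 68.1 tilt deg 0.26
back face pts 6128 x med 25.6 y -31.0 31.0 z -40.4 61.9
face x=a y+b z+c [-2.0000e-03 -1.0000e-03  2.5488e+01]
hole px 244 318.344262295082 304 332 202 214
```

View pics/w3c.png

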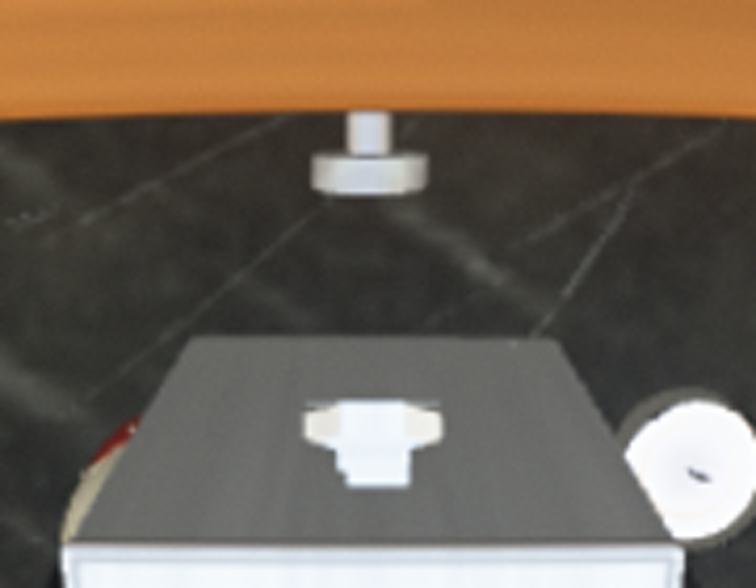

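The crop shows the stud head spanning columns 311–428 and the keyhole spanning 303–442, so the lateral error is about 0.4 mm. I still need to come down 8 mm and forward about 42.6 mm to be flush. I'll approach to just short of the head.

```bash
python3 -m handwheel '[[0.055,0,-0.0004,0.008,0,0,-0.3],[0.055,0.014,0,0,0,0,0],[0.055,0.01,0,0,0,0,0],[0.055,0.004,0,0,0,0,0],[0.055,0,0,0,0,0,0],[0.055,0,0,0,0,0,0],[0.055,0,0,0,0,0,0]]'
python3 - <<'E'
from m2 import *
im,d,i=grab("wrist");cv2.imwrite("pics/w4c.png",cv2.resize(im[100:240,230:410],None,fx=4.2,fy=4.2,interpolation=cv2.INTER_CUBIC))
meas(dict(im=im,d=d,K=i["intrinsics"],R=i["R"],t=i["t"]));state()
E
```

```text
time: 6.15
position: [0.4702, 0.0875, 0.132]
tool_rot: [3.136, 0.174, -0.0]
ft_force: [-0.1, 0.9, -2.4]
grip_width: 0.73
grip_force: 50.0
stud pts 91 mean [33.9  2.1  4.8] min [32.7 -5.3  2.1] max [35.6  9.8 12.2]
board front edge x at y=0 40.5 tilt deg -0.14
back face pts 5626 x med 25.6 y -31.0 31.0 z -40.2 46.8
face x=a y+b z+c [2.0000e-03 6.0000e-03 2.5869e+01]
hole px 269 318.36802973977694 303 334 201 214
at [0.4703 0.0875 0.132 ] shift mm [0. 0. 0.] turn [0.02 0.   0.41] F [ 0.3 -0.1 -2.2] t 6.2 w 63.8 gf 50.0
```

View pics/w4c.png

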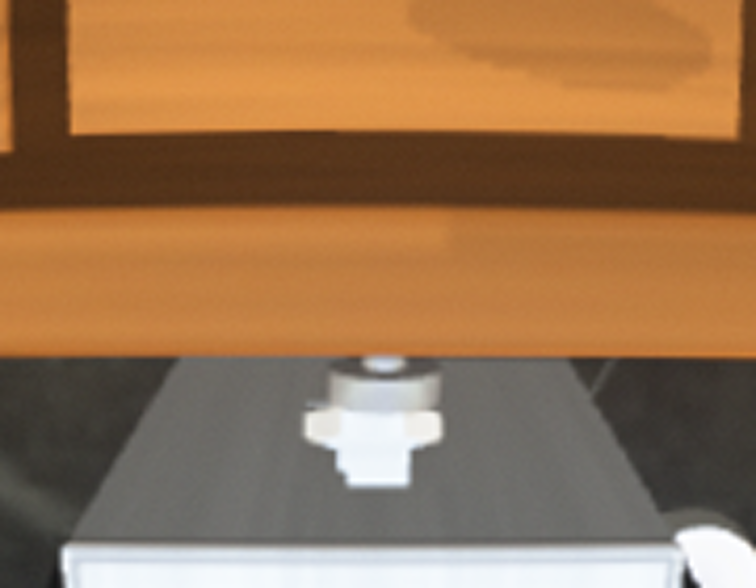

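The head now spans columns 329–440 against the keyhole's 303–442, so the stud lies about 1.7 mm toward tool +y. I'll correct that and then feel forward.

```bash
python3 -m handwheel '[[0.055,0,0.0017,0,0,0,0],[0.055,0,0,0,0,0,0],[0.055,0,0,0,0,0,0],[0.055,0,0,0,0,0,0]]'
python3 - <<'E'
from m2 import *
im,d,i=grab("wrist");meas(dict(im=im,d=d,K=i["intrinsics"],R=i["R"],t=i["t"]));state()
hsv=cv2.cvtColor(im,cv2.COLOR_BGR2HSV);g=im.mean(2)
for r in (190,192,194,196):print(r,g[r,296:342].astype(int).tolist())
E
python3 -m handwheel '[[0.055,0.002,0,0,0,0,0],[0.055,0.001,0,0,0,0,0],[0.055,0.001,0,0,0,0,0],[0.055,0,0,0,0,0,0]]'
```

```text
time: 6.7
position: [0.4706, 0.0859, 0.1319]
tool_rot: [3.137, 0.174, -0.0]
ft_force: [-0.1, 0.8, -1.7]
grip_width: 0.736
grip_force: 50.0
stud pts 68 mean [33.7  0.   4.8] min [ 32.1  -7.6 -13. ] max [39.6  8.2 10. ]
board front edge x at y=0 40.3 tilt deg -0.28
back face pts 5607 x med 25.7 y -31.0 31.0 z -40.7 44.0
face x=a y+b z+c [-1.0000e-03  7.0000e-03  2.5948e+01]
hole px 269 318.3940520446097 303 334 200 214
at [0.4707 0.0859 0.1319] shift mm [0. 0. 0.] turn [0.   0.   0.41] F [ 0.1 -0.4 -1.6] t 6.75 w 63.6 gf 50.0
190 [105, 106, 103, 106, 104, 105, 106, 105, 104, 128, 151, 158, 157, 152, 145, 138, 136, 132, 125, 123, 124, 126, 124, 124, 122, 121, 124, 128, 135, 136, 145, 152, 150, 151, 160, 141, 110, 103, 105, 103, 105, 105, 105, 104, 105, 106]
192 [104, 104, 104, 103, 104, 106, 107, 106, 105, 134, 159, 168, 178, 189, 200, 207, 211, 212, 211, 212, 212, 212, 212, 212, 213, 213, 212, 211, 212, 210, 203, 195, 182, 168, 159, 142, 109, 101, 104, 104, 104, 105, 105, 106, 105, 106]
194 [105, 105, 103, 104, 105, 107, 107, 106, 106, 137, 161, 174, 186, 195, 204, 208, 209, 210, 211, 209, 209, 209, 209, 209, 209, 210, 209, 209, 207, 208, 202, 194, 181, 167, 152, 132, 109, 105, 108, 106, 105, 104, 106, 104, 106, 108]
196 [105, 104, 105, 105, 107, 106, 114, 135, 138, 145, 165, 183, 193, 196, 201, 205, 206, 206, 206, 208, 206, 207, 207, 208, 206, 206, 205, 203, 203, 202, 196, 187, 176, 166, 159, 128, 133, 137, 126, 107, 104, 104, 104, 105, 107, 106]
time: 7.25
position: [0.4747, 0.0863, 0.1319]
tool_rot: [-3.137, -0.174, 0.0]
ft_force: [-0.2, 0.4, -1.8]
grip_width: 0.734
grip_force: 50.0
```

The head is centred on the hole and there is no contact yet. I'll keep feeling forward.

```bash
python3 -m handwheel '[[0.055,0.001,0,0,0,0,0],[0.055,0.001,0,0,0,0,0],[0.055,0.001,0,0,0,0,0],[0.055,0,0,0,0,0,0]]'
python3 -c "
from m2 import *
im,d,i=grab('wrist');state();meas(dict(im=im,d=d,K=i['intrinsics'],R=i['R'],t=i['t']))"
```

```text
time: 7.75
position: [0.4777, 0.0866, 0.1319]
tool_rot: [3.137, 0.174, 0.0]
ft_force: [-0.8, 0.0, -1.7]
grip_width: 0.733
grip_force: 50.0
at [0.4777 0.0866 0.1319] shift mm [0. 0. 0.] turn [-0.   0.   0.4] F [-1.  -0.3 -1.7] t 7.8 w 63.7 gf 50.0m2.py:9: RuntimeWarning: Mean of empty slice.
  q=Q[h];print("stud pts",len(q),"mean",q.mean(0).round(1),"min",q.min(0).round(1),"max",q.max(0).round(1))
  ret = um.true_divide(
Traceback (most recent call last):
  File "m2.py", line 9, in meas
    q=Q[h];print("stud pts",len(q),"mean",q.mean(0).round(1),"min",q.min(0).round(1),"max",q.max(0).round(1))
                                                                   ~~~~~^^^
ValueError: zero-size array to reduction operation minimum which has no identity
```

The caddy has moved 7 mm, about 4 mm past the head's front, with no resistance. The head is inside the hole.

```bash
python3 -m handwheel '[[0.055,0.001,0,0,0,0,0],[0.055,0.001,0,0,0,0,0],[0.055,0.001,0,0,0,0,0],[0.055,0,0,0,0,0,0]]'; python3 -m handwheel '[[0.055,0.001,0,0,0,0,0],[0.055,0.001,0,0,0,0,0],[0.055,0,0,0,0,0,0]]'
```

```text
time: 8.3
position: [0.4807, 0.087, 0.1319]
tool_rot: [-3.137, -0.174, 0.0]
ft_force: [0.1, 0.3, -1.3]
grip_width: 0.731
grip_force: 50.0
time: 8.68
position: [0.4827, 0.0872, 0.1319]
tool_rot: [-3.137, -0.174, -0.0]
ft_force: [0.7, 0.8, -2.5]
grip_width: 0.737
grip_force: 50.0
```

```bash
python3 -m handwheel '[[0.055,0.001,0,0,0,0,0],[0.055,0.001,0,0,0,0,0],[0.055,0,0,0,0,0,0]]';  python3 -m handwheel '[[0.055,0.0005,0,0,0,0,0],[0.055,0.0005,0,0,0,0,0],[0.055,0,0,0,0,0,0]]'
```

```text
time: 9.05
position: [0.4847, 0.0874, 0.1319]
tool_rot: [-3.137, -0.174, -0.0]
ft_force: [0.2, 0.7, -2.2]
grip_width: 0.732
grip_force: 50.0
time: 9.43
position: [0.4848, 0.0874, 0.1317]
tool_rot: [3.136, 0.174, -0.003]
ft_force: [-3.8, -0.5, -1.1]
grip_width: 0.732
grip_force: 50.0
```

Contact came after 14.2 mm, against 14.5 predicted for flush. I'll press slightly more to confirm it's flush.

```bash
python3 -m handwheel '[[0.055,0.0007,0,0,0,0,0],[0.055,0,0,0,0,0,0]]'; python3 -c "
from m2 import *
state();print(ctrl.get_state()['torque'].round(2))
im,d,i=grab('wrist');P=wpts(d,dict(intrinsics=i['intrinsics'],R=i['R'],t=i['t']))
cv2.imwrite('pics/w5c.png',cv2.resize(im[120:280,220:420],None,fx=3.7,fy=3.7,interpolation=cv2.INTER_CUBIC))"
```

```text
time: 9.68
position: [0.4848, 0.0874, 0.1315]
tool_rot: [3.136, 0.174, -0.005]
ft_force: [-6.7, -0.0, 0.1]
grip_width: 0.733
grip_force: 50.0
at [0.4848 0.0874 0.1315] shift mm [0. 0. 0.] turn [0.02 0.19 0.39] F [-6.7 -0.   0.1] t 9.68 w 63.8 gf 50.0
[-0.18  1.14 -0.14]
```

View pics/w5c.png

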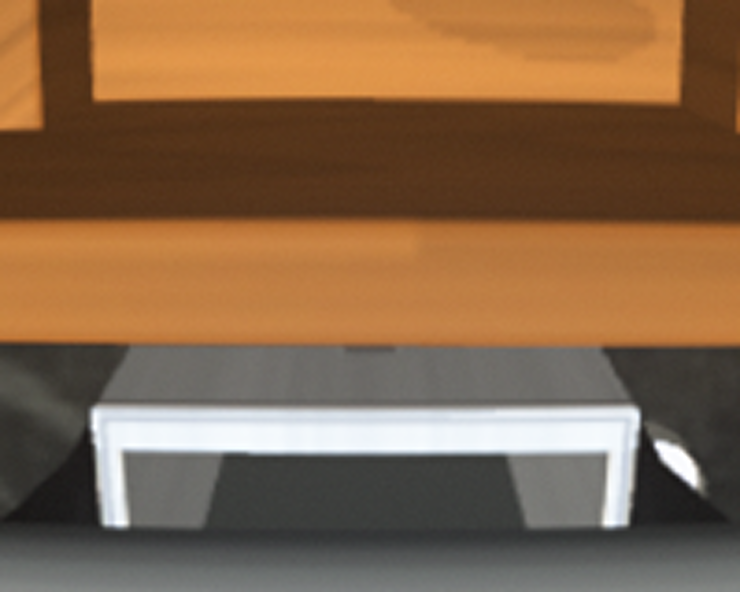

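The view shows the back wall against the board. The rim is level and parallel to it, and the hole is hidden behind the board's front edge. I'll slide down while watching the force.

```bash
python3 -m handwheel '[[0.055,0,0,0.002,0,0,0],[0.055,0,0,0.002,0,0,0],[0.055,0,0,0.001,0,0,0],[0.055,0,0,0,0,0,0]]'; python3 -m handwheel '[[0.055,0,0,0.002,0,0,0],[0.055,0,0,0.002,0,0,0],[0.055,0,0,0,0,0,0]]'
```

```text
time: 10.22
position: [0.4848, 0.0873, 0.1263]
tool_rot: [3.136, 0.174, -0.005]
ft_force: [-6.2, -0.7, -0.6]
grip_width: 0.73
grip_force: 50.0
time: 10.6
position: [0.4848, 0.0872, 0.1224]
tool_rot: [3.136, 0.173, -0.005]
ft_force: [-5.7, -0.7, -0.7]
grip_width: 0.73
grip_force: 50.0
```

```bash
python3 -m handwheel '[[0.055,0,0,0.002,0,0,0],[0.055,0,0,0.002,0,0,0],[0.055,0,0,0,0,0,0]]'; python3 -m handwheel '[[0.055,0,0,0.0015,0,0,0],[0.055,0,0,0.0015,0,0,0],[0.055,0,0,0,0,0,0]]';python3 -m handwheel '[[0.055,0,0,0.0015,0,0,0],[0.055,0,0,0.0015,0,0,0],[0.055,0,0,0,0,0,0]]'
```

```text
time: 10.98
position: [0.4848, 0.0873, 0.1186]
tool_rot: [3.136, 0.173, -0.005]
ft_force: [-7.8, -1.4, 1.6]
grip_width: 0.731
grip_force: 50.0
time: 11.35
position: [0.4848, 0.0872, 0.1158]
tool_rot: [3.136, 0.173, -0.005]
ft_force: [-6.9, -0.8, 3.0]
grip_width: 0.727
grip_force: 50.0
time: 11.72
position: [0.4848, 0.0872, 0.1128]
tool_rot: [3.136, 0.173, -0.005]
ft_force: [-6.5, -1.9, 2.7]
grip_width: 0.73
grip_force: 50.0
```

```bash
python3 -m handwheel '[[0.055,0,0,0.001,0,0,0],[0.055,0,0,0.001,0,0,0],[0.055,0,0,0,0,0,0]]'; python3 -m handwheel '[[0.055,0,0,0.0007,0,0,0],[0.055,0,0,0,0,0,0]]';python3 -m handwheel '[[0.055,0,0,0.0007,0,0,0],[0.055,0,0,0,0,0,0]]'
```

```text
time: 12.1
position: [0.4848, 0.0871, 0.1108]
tool_rot: [3.136, 0.173, -0.005]
ft_force: [-6.9, -1.5, 2.6]
grip_width: 0.729
grip_force: 50.0
time: 12.35
position: [0.4849, 0.0871, 0.1102]
tool_rot: [3.136, 0.173, -0.005]
ft_force: [-7.0, -1.2, 3.5]
grip_width: 0.735
grip_force: 50.0
time: 12.6
position: [0.4848, 0.0871, 0.1095]
tool_rot: [3.136, 0.173, -0.005]
ft_force: [-7.4, -1.0, 3.7]
grip_width: 0.732
grip_force: 50.0
```

```bash
python3 -m handwheel '[[0.055,0,0,0.0005,0,0,0],[0.055,0,0,0,0,0,0]]'; python3 -m handwheel '[[0.055,0,0,0.0005,0,0,0],[0.055,0,0,0,0,0,0]]';python3 -m handwheel '[[0.055,0,0,0.0005,0,0,0],[0.055,0,0,0,0,0,0]]'
```

```text
time: 12.85
position: [0.4848, 0.0871, 0.1092]
tool_rot: [3.136, 0.173, -0.005]
ft_force: [-7.7, -1.2, 5.2]
grip_width: 0.73
grip_force: 50.0
time: 13.1
position: [0.4849, 0.0871, 0.109]
tool_rot: [3.135, 0.173, -0.005]
ft_force: [-8.8, -1.4, 7.3]
grip_width: 0.73
grip_force: 50.0
time: 13.35
position: [0.4849, 0.0871, 0.1089]
tool_rot: [3.135, 0.173, -0.005]
ft_force: [-10.6, -0.4, 10.7]
grip_width: 0.734
grip_force: 50.0
```

The motion has stalled at the expected seat height, with about 13 N of push, so the stud is home. I'll relax the preload and release.

```bash
python3 -m handwheel '[[0.055,-0.0008,0,-0.0008,0,0,0],[0.055,0,0,0,0,0,0]]'; python3 -m handwheel '[[0.055,0,0,0,0,0,0]]' 10;  python3 -m handwheel '[[0.075,0,0,0,0,0,0],[0.075,0,0,0,0,0,0],[0.085,0,0,0,0,0,0],[0.085,0,0,0,0,0,0],[0.085,0,0,0,0,0,0]]'
python3 -c "
from m2 import *
state()
im,d,i=grab('wrist');cv2.imwrite('pics/w6.png',im)"
```

```text
time: 13.6
position: [0.4849, 0.0872, 0.109]
tool_rot: [3.136, 0.173, -0.002]
ft_force: [-5.8, -0.9, 3.2]
grip_width: 0.731
grip_force: 50.0
time: 13.72
position: [0.4849, 0.0872, 0.109]
tool_rot: [3.136, 0.173, -0.002]
ft_force: [-5.4, -1.0, 3.2]
grip_width: 0.74
grip_force: 10.0
time: 14.35
position: [0.4856, 0.0875, 0.1088]
tool_rot: [3.137, 0.174, 0.0]
ft_force: [-0.5, 0.7, -0.8]
grip_width: 0.973
grip_force: 0.0
at [0.4856 0.0875 0.1088] shift mm [0. 0. 0.] turn [ 0.   -0.01  0.41] F [-0.5  0.7 -0.8] t 14.35 w 84.7 gf 0.0
```

View pics/w6.png

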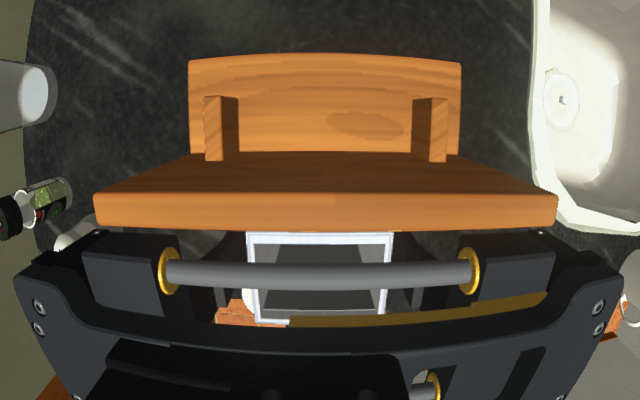

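The caddy hangs against the board with its rim at (247–393, 232), and the fingers are clear on both sides. I'll retreat straight up and check.

```bash
python3 -m handwheel '[[0.087,0,0,-0.02,0,0,0],[0.087,0,0,-0.04,0,0,0],[0.087,0,0,-0.05,0,0,0],[0.087,0,0,-0.05,0,0,0],[0.087,0,0.06,0,0,0,0],[0.087,0,0.06,0,0,0,0],[0.087,0,0.06,0,0,0,0],[0.087,0,0.06,0,0,0,0],[0.087,0,0,0,0,0,0],[0.087,0,0,0,0,0,0]]'
python3 - <<'E'
from h import *
state();a,d,i=grab("scene");P=pts(d,i);Q=P-np.array([.5175,.0865,0]);x=Q@BX;y=Q@BYV;z=Q[...,2]
m=(x<-.0)&(x>-.075)&(abs(y-.004)<.045)&(z>.10);print("rim z",np.percentile(z[m&(z<.152)&(x<-.015)],[50,90,98]))
t,d,i=grab("top");P=pts(d,i);q=P[190-15:225,275:310];q=q[(abs(q[...,2]-.149)<.006)]
for n,r in(("timer",(270,215,300,242)),("tea",(314,210,332,228)),("mug",(445,190,492,235)),("salt",(210,212,232,234))):
    k=P[r[1]:r[3],r[0]:r[2]];k=k[(k[...,2]>.008)&(k[...,2]<.13)];print(n,cv2.minAreaRect(k[:,:2].astype(np.float32))[0])
c=np.zeros((600,800,3),np.uint8);c[:300]=cv2.resize(a[165:265,160:426],(800,300),interpolation=cv2.INTER_CUBIC);c[300:]=cv2.resize(t[150:250,180:446],(800,300),interpolation=cv2.INTER_CUBIC);cv2.imwrite("pics/c7.png",c)
E
```

```text
time: 15.65
position: [0.512, -0.1505, 0.2686]
tool_rot: [-3.136, -0.174, 0.0]
ft_force: [0.3, 1.1, 0.7]
grip_width: 1.002
grip_force: 0.0
at [ 0.512  -0.1505  0.2686] shift mm [0. 0. 0.] turn [-0.06  0.01  0.4 ] F [0.3 1.1 0.7] t 15.65 w 87.2 gf 0.0
rim z [0.12871062 0.14760854 0.15035293]
timer (0.39639395475387573, 0.12022223323583603)
tea (0.42463940382003784, 0.0050354814156889915)
mug (0.4234110713005066, -0.4209820330142975)
salt (0.4227810204029083, 0.31028082966804504)
```

View pics/c7.png

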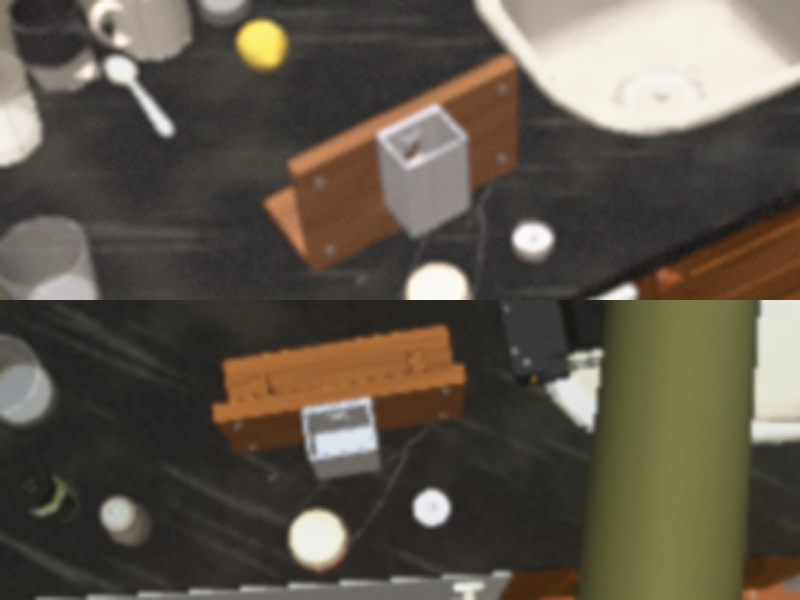

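The caddy hangs flush and upright on the board. Its rim is near 149 mm, which is the fully seated height, and the bystanders are in place. The gripper is clear.

```bash
python3 -c "from bench import ctrl;print(ctrl.close_job())"
```

```text
the job is handed in; nothing more can be done
None
```

The caddy hangs flush on the board with the stud fully home in its slot; it is released, the robot is clear, the bystanders in view (the arm hid the mug in the last picture) show no movement, and the job is handed in.

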